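# Shut and pin the slide-mounting press

### The arm

A 6-joint arm with a two-finger parallel gripper is mounted at the origin on the work surface. World frame = base frame: x ahead of the robot, y to its left, z up, the work surface at z = 0. Lengths are in m, angles in rad, forces in N, time in s.
With the tool pointing down it reaches from about 0.375 to 0.9 m from the base axis. Payload 3.1 kg.
Tool frame: the origin (TCP) lies at the very end of the fingers, on their centre line; the grasp point (between the pads) lies 19 mm behind it (manip.pinch_z is the distance from the TCP to the grasp point, in m); z points along the fingers, y is the direction in which the jaws open and shut (so a half turn about z gives the same grasp; the last joint's range is limited). The gripper opens to 85 mm and grips with 20 to 120 N. Pads are 22 mm wide; open, the fingers measure 114 mm over their backs; the gripper's body (76 mm by 85 mm) begins 54 mm behind the grasp point. The pads swing forward as they close: fully open they stand 13 mm farther back than shut.
Start: joints at [-1.468, 0.527, 1.433, -0, 1.181, -0.178], TCP at [0.173, -0.6, 0.231] pointing down, gripper open.
Joint ranges: [-3.08, 3.08], [-0.75, 2.2], [0.22, 2.44], [-1.43, 4.57], [0, 2.65], [-2.85, 2.85]. Speed limits (rad/s): [2.79, 2.79, 3.14, 3.14, 3.14, 3.14].

### API

Orientations are given as a unit quaternion [x, y, z, w].
In Python, from station import manip gives the robot as it stands.
- The arm moves only by the tool drive_tool, never from a script. Its argument "increments" is a list of rows, each a list of 7 numbers: the closure in counts, from 0 (fully open) to 255 (shut), then the shift along the tool's x, y, z in cm, then the turn, a rotation vector about the tool's x, y, z in rad. A call has 1 to 20 rows; each row is the pose to reach, as a shift and turn from the pose commanded when the call began, along the tool's axes at that moment; what a row does not reach only later rows make up. A row lasts 1/10 s, in which the tool goes at most 50 mm and 8.59 degrees, less where a joint would pass 70% of its speed; a pose out of reach is approached as far as the arm can. A call with a gripper value outside its range is refused whole. The fingers move at their own pace and stop on an object; "force" is the grip in N (left out, the last holds). Time passes only in rows, so rows that repeat a pose let the fingers close. It gives the time, the measured TCP pose, the force and the opening at its end, in the units of the state.
- manip.sense(): the state, without advancing time (a new reading comes with each control period).
- manip.snapshot(name): name is "scene" or "top"; returns the picture (400x640x3 uint8, red, green, blue); there is no depth.
- manip.camera_model(name): a dict with "mtx" (3x3 intrinsics, pixels), "cam_to_world" (4x4, takes a point from camera to world coordinates). Camera axes: x right, y down, z forward; pixel columns grow to the right and rows downward; lengths in m; the calibration is good to about 2 mm. A picture is of the moment at which its call begins. camera_model takes no time and is no camera call.
- manip.sign_off(): hands the job in, once; it reports no verdict.
The state is a dict: "t": time; "q": joint angles; "qd": joint speeds; "tau": joint torques, N m; "tcp_pos": TCP position; "tool_rot": TCP orientation; "force": force on the tool from outside, world axes, zero at the start; "ft_torque": the same for the moment, N m; "finger_gap": opening from 0.0 (shut) to 1.0 (fully open).
Only numpy, scipy, OpenCV 4.12 (cv2) and the standard library are available. Lean on these libraries where they do the work, as an engineer would, in place of code of your own. Each camera call takes 0.05 s, during which the arm holds its last target. There are 200 camera calls.

### The job

Swing the open lid of the slide press down onto its sprung pad, then take the locking pin (round knob with a collar) from the pin rest and push it straight down through the lid's hole into the base's hole until its collar presses the lid fully shut. The pad pushes the lid up again when let go, so finish while still pressing the pin down to hold the press shut. Leave the square-headed pin, the jar and the slide box where they are.

Things in the scene. Friction and masses are not known exactly. Their poses are not given: they have to be found in the camera images.
- press: Fixed aluminium base of the slide press, 150 x 90 x 30 mm (its x, y, z). Origin: centre of its underside, on the worktop. Its x axis points from the hinge end to the pin-hole end; z is up. A glass slide (76 mm along y, 26 mm along x) lies over its middle on a spring pad that stands 4 mm too high: it stops a released lid ajar at about 0.075 rad, and shutting the lid against it takes about 8 N at the pin hole.
- base_hole (a point): Centre of the mouth of the round 13 mm through hole in the base's upper face, 50 mm along the press's +x from its origin, 30 mm above the worktop.
- lid (a joint): Hinge angle of the steel lid in rad: 0 shut (level), grows as it opens, 1.57 upright. A friction hinge: it stays where left, except that the pad lifts it back to about 0.075 (0.05 under the loose pin); swinging it takes about 2 to 3 N near its free edge. Lid: flat plate 80 mm wide, 8 mm thick, from 4 mm to 130 mm from the hinge axis; hinge axis in the middle of its thickness. Shut, its upper face is 39.5 mm above the worktop.
- lid_hinge (a point): Middle of the lid's hinge axis, which runs along the press's y; 65 mm from the press's origin towards its -x, 35.5 mm above the worktop.
- lid_hole (a point): Centre of the lid's round 13.5 mm through hole, on the lid's outer (upper when shut) face, 115 mm from the hinge axis. It lies over base_hole when the lid is shut or ajar.
- lock_pin: Loose steel locking pin, 80 g, upright: shank 10 mm across and 32 mm long with a 6 mm tapered point, then a collar 30 mm across and 4 mm thick (32 to 36 mm from the tip), then a round knob 23 mm across and 26 mm tall (36 to 62 mm from the tip) to hold it by. Origin: the tip; z runs along the shank up to the knob. It starts in either hole of the pin rest, collar on the block.
- pin_rest: Fixed grey block 50 x 130 x 36 mm (its x, y, z) with two 12 mm holes 37 mm either side of its middle along its y. Origin: centre of its underside.
- square_pin: Bystander: a pin with the same shank but an 18 mm square head, 20 mm tall, without collar, standing in the other hole of the rest. Origin: its tip. Leave it.
- stain_jar: Bystander: loose capped amber jar, 56 mm across, 75 mm tall. Origin: centre of its underside.
- slide_box: Bystander: loose closed grey slide box, 90 x 100 x 34 mm. Origin: centre of its underside.
Things that resemble listed ones, but are neither listed nor needed, are in the scene too. What is shaped like the lock_pin but green is not meant.

How it is judged:
On the way, in this order (a step that is already met when the one before it is completed fails the run):
1. the lid is swung down onto its pad, the pin not yet in the base (value of joint lid below 0.14 rad and distance between lock_pin and base_hole above 0.03 m), for 0.1 s.
2. the pin's point is through the lid and inside the base hole (z of lock_pin in the frame of press below 0.026 m and horizontal distance between lock_pin and base_hole below 0.006 m and value of joint lid below 0.14 rad), for 0.1 s.
At the end, for the whole second after the job is handed in: The lid is held shut (under 0.02 rad), the locking pin is through both holes (tip within 4 mm of the hole's axis, under 11 mm above the worktop, upright within 0.12 rad), the robot still touches the pin with over 2 N and the pin presses on the press with over 3 N (value of joint lid below 0.02 rad and horizontal distance between lock_pin and base_hole below 0.004 m and z of lock_pin in the frame of press below 0.011 m and angle between the z axis of lock_pin and the z axis of press, either way round below 0.12 rad and contact force between lock_pin and press above 3 N and contact force between any of the fingers, the arm and lock_pin above 2 N); the arm keeps its last pose, push and grip.
It fails at once if the square-headed pin is disturbed (distance of square_pin from where it was at the start of the episode above 0.015 m).
It fails at once if the jar is disturbed (distance of stain_jar from where it was at the start of the episode above 0.02 m).
It fails at once if the slide box is disturbed (distance of slide_box from where it was at the start of the episode above 0.02 m).
It also fails if it takes over 51 s, if anything falls off the work surface, if the arm or the gripper's body presses on something with over 40 N, if the wrist force passes 120 N, or if a joint passes its speed limit or range.

## Working session

There is one attempt and no reset: what is moved stays moved. The work goes in short steps, Python scripts to look and compute and a tool call to move; the robot and the scene stay as the last step left them, time stands still between calls to the robot, and variables do not carry over. Pictures are saved under pics/ and viewed, about 8 in all and at most 12, crops included, and the job is handed in when it is done.

Besides the shell and the picture viewer there is one more tool, called as name([rows], argument=value, ...), one row to a line, values as JSON. drive_tool: Moves the arm, as the interface text tells. Its arguments: {"type":"object","properties":{"increments":{"type":"array","items":{"type":"array","items":{"type":"number"}}},"force":{"type":"number"}},"required":["increments"]}

```bash
mkdir -p pics; python3 - <<'E'
from station import manip
import cv2,numpy as np
for n in("scene","top"):
    cv2.imwrite(f"pics/{n}0.png",cv2.cvtColor(manip.snapshot(n),cv2.COLOR_RGB2BGR))
    c=manip.camera_model(n);print(np.round(c["mtx"],1),np.round(c["cam_to_world"],3))
s=manip.sense();print(s)
E
```

```text
[[390.    0.  320.7]
 [  0.  390.  192.2]
 [  0.    0.    1. ]] [[ 0.524  0.71  -0.471  1.006]
 [ 0.852 -0.44   0.284 -0.301]
 [-0.006 -0.55  -0.835  0.829]
 [ 0.     0.     0.     1.   ]]
[[425.1   0.  320.6]
 [  0.  425.1 206. ]
 [  0.    0.    1. ]] [[ 0.012 -0.983  0.181  0.391]
 [-1.    -0.009  0.021 -0.043]
 [-0.02  -0.181 -0.983  1.074]
 [ 0.     0.     0.     1.   ]]
{'t': 0.1, 'q': array([-1.46852293e+00,  5.28356331e-01,  1.43378116e+00,  6.30362123e-06,
        1.18138725e+00, -1.78524149e-01]), 'qd': array([-0.00023516, -0.00118148, -0.00301311,  0.00090199,  0.00011541,
       -0.00037612]), 'tau': array([ 3.99702424e-05, -4.43306029e+01, -1.78585392e+01, -1.18336948e-04,
        3.90519679e-03, -1.69060951e-05]), 'tcp_pos': array([ 0.17315021, -0.59986863,  0.23043961]), 'tool_rot': array([ 9.90159977e-01,  1.39936721e-01,  3.97344936e-05, -9.65232303e-04]), 'force': array([1.42216425, 0.63329069, 0.93070262]), 'ft_torque': array([ 0.04414234, -0.01725406,  0.0325386 ]), 'finger_gap': 0.9955716012341513}
```

View pics/scene0.png

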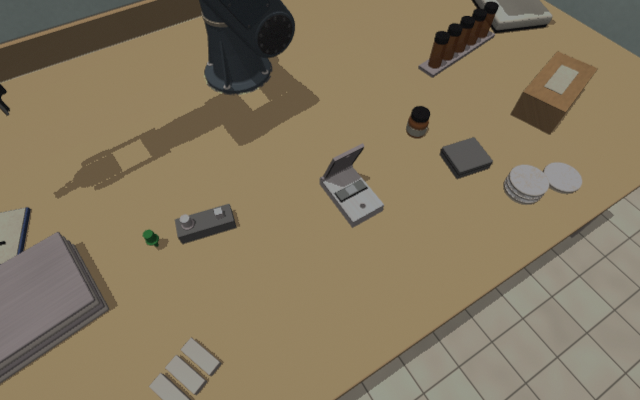

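View pics/top0.png

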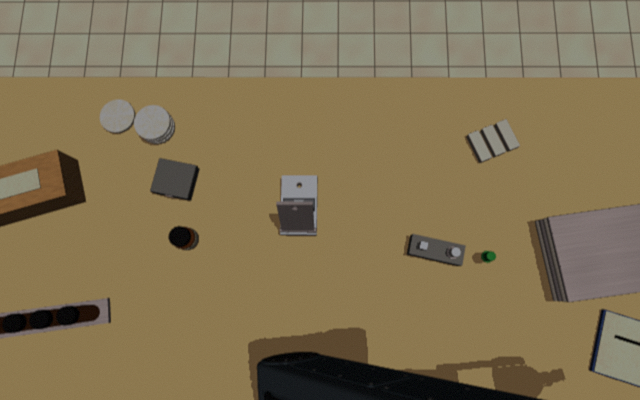

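The scene view shows the press at about (352,190), lid open, and the rest at (205,222). The top view shows the press at (299,205), its base hole at (299,185), and the rest at (436,250). Three pins are candidates: a white one at top (455,252) / scene (186,221), a smaller headed one at top (424,245) / scene (218,212), and a green one at top (489,256). I'll confirm which is which in an enlarged crop.

```bash
cat > h.py <<'E'
import numpy as np,cv2
from station import manip
def ray(n,uv):
    c=manip.camera_model(n);T=np.array(c["cam_to_world"])
    d=T[:3,:3]@np.linalg.inv(c["mtx"])@[uv[0],uv[1],1.];return T[:3,3],d
def onz(n,uv,z):
    o,d=ray(n,uv);return o+d*(z-o[2])/d[2]
def proj(n,p):
    c=manip.camera_model(n);T=np.linalg.inv(c["cam_to_world"]);q=c["mtx"]@(T[:3,:3]@p+T[:3,3]);return q[:2]/q[2]
def snap(n,f=None):
    im=cv2.cvtColor(manip.snapshot(n),cv2.COLOR_RGB2BGR)
    if f: cv2.imwrite(f,im)
    return im
def crop(im,x,y,w,h,k): return cv2.resize(im[y:y+h,x:x+w],None,fx=k,fy=k,interpolation=cv2.INTER_CUBIC)
E
python3 - <<'E'
from h import *
a=cv2.imread("pics/top0.png");b=cv2.imread("pics/scene0.png")
A=crop(a,400,225,100,50,4);B=crop(a,265,165,65,80,4)
C=crop(b,140,195,100,50,4);D=crop(b,312,140,80,85,4)
o=np.zeros((600,740,3),np.uint8)
o[:200,:400]=A;o[:320,410:670]=B[:, :260];o[210:410,:400]=C;
o=np.zeros((600,800,3),np.uint8)
o[:200,:400]=A;o[200:400,:400]=C;o[:320,440:700]=B
o[325:600,440:760]=D[65:340]
cv2.imwrite("pics/c1.png",o)
E
```

```text
(no output)
```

View pics/c1.png

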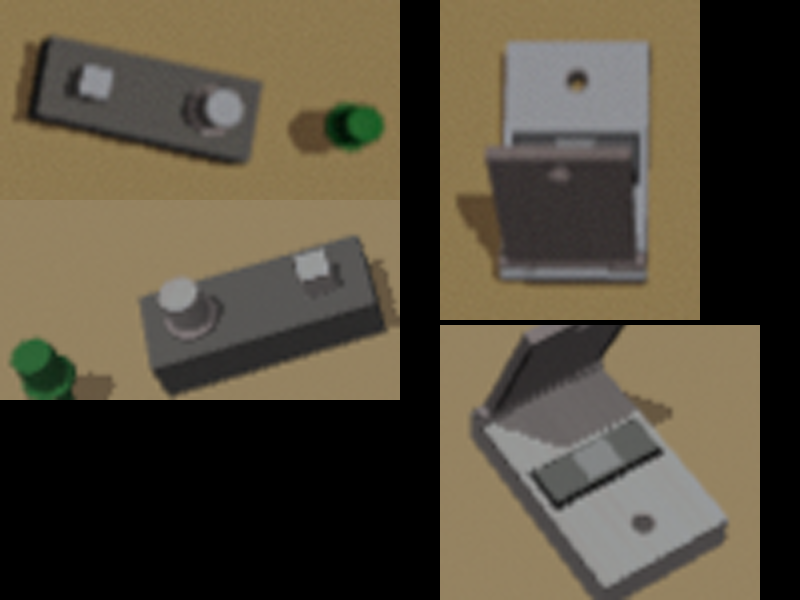

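Confirmed: the target is the round knob with a ring collar at top (456,252) / scene (185,218). The square head is at top (424,245), and the green one is a decoy. Base hole is at top (299,185) / scene (362,205). Next I compute positions.

```bash
python3 - <<'E'
from h import *
np.set_printoptions(precision=4,suppress=True)
f=lambda x,y,ox,oy,X,Y:((x-ox+.5)/4-.5+X,(y-oy+.5)/4-.5+Y)
T=lambda x,y:f(x,y,440,0,265,165)
S=lambda x,y:f(x,y,440,325-65-0,312,140)
print("knob",onz("top",f(224,107,0,0,400,225),.066),onz("scene",f(180,294,0,200,140,195),.066))
h=onz("top",T(577,79),.03);print("hole",h,onz("scene",S(643,523),.03))
P=[onz("top",T(*p),.03) for p in((507,42),(649,42),(503,277),(647,280))];print(np.array(P))
print("scene corners",onz("scene",S(725,522),.03),onz("scene",S(605,588),.03))
r=[onz("top",f(x,y,0,0,400,225),.036) for x,y in((48,38),(262,82),(247,162),(36,117))];print("rest",np.array(r))
print("sq",onz("top",f(97,82,0,0,400,225),.056))
fx=(P[0]+P[1])/2-(P[2]+P[3])/2;print("yaw",np.degrees(np.arctan2(fx[1],fx[0])))
yaw=np.arctan2(fx[1],fx[0])
# lid tip: ray ∩ vertical plane through press axis
for n,uv in(("top",T(560,148)),("top",T(562,158)),("top",T(560,174))):
    o,d=ray(n,uv);nrm=np.array([-np.sin(yaw),np.cos(yaw),0]);
    # intersect with circle about hinge in x-z
    ex=np.array([np.cos(yaw),np.sin(yaw),0]);hg=h-.115*ex;
    L=.13 if uv[1]<204.0 else .115
    a=np.linspace(.3,2.6,1000)
    for L in(.115,.13):
      pts=[proj(n,hg+np.array([0,0,.0055])+ex*np.cos(t)*L+np.array([0,0,np.sin(t)*L])) for t in a]
      e=np.abs(np.array(pts)[:,1]-uv[1]);i=e.argmin();print(L,a[i],e[i],pts[i],uv)
E
```

```text
knob [ 0.4709 -0.3397  0.066 ] [ 0.4738 -0.3384  0.066 ]
hole [0.6382 0.0355 0.03  ] [0.6401 0.0358 0.03  ]
[[ 0.662   0.0805  0.03  ]
 [ 0.6626 -0.0096  0.03  ]
 [ 0.5122  0.0786  0.03  ]
 [ 0.5113 -0.0105  0.03  ]]
scene corners [0.6654 0.0779 0.03  ] [ 0.6649 -0.0086  0.03  ]
rest [[ 0.5141 -0.2436  0.036 ]
 [ 0.4886 -0.3722  0.036 ]
 [ 0.4404 -0.3609  0.036 ]
 [ 0.466  -0.2351  0.036 ]]
sq [ 0.4857 -0.2681  0.056 ]
yaw 0.521769187207509
0.115 1.1265265265265265 0.030946343044661262 [295.1148 201.5941] (294.625, 201.625)
0.13 1.2094094094094094 0.029124985261830716 [294.46   201.5959] (294.625, 201.625)Traceback (most recent call last):
  File "<stdin>", line 22, in <module>
  File "h.py", line 9, in proj
    c=manip.camera_model(n);T=np.linalg.inv(c["cam_to_world"]);q=c["mtx"]@(T[:3,:3]@p+T[:3,3]);return q[:2]/q[2]
ValueError: time passes only in moves, steps and waits
```

drive_tool([
  [255,3,-3.3,0,0,0,0.02],
  [255,6,-6.6,0,0,0,0.04],
  [255,9,-9.9,0,0,0,0.06],
  [255,12,-13.1,0,0,0,0.08],
  [255,15,-16.4,0,0,0,0.1],
  [255,18,-19.7,0,0,0,0.12],
  [255,21,-23,0,0,0,0.14],
  [255,24,-26.2,0,0,0,0.16],
  [255,27,-29.4,0,0,0,0.18],
  [255,30,-32.7,0,0,0,0.2],
  [255,33,-36,0,0,0,0.22],
  [255,36,-39.2,0,0,0,0.24],
  [255,39,-42.5,0,0,0,0.26],
  [255,42,-45.7,0,0,0,0.28],
  [255,45,-49,0,0,0,0.28],
  [255,48,-52.3,0,0,0,0.28],
  [255,48,-52.3,0,0,0,0.28],
  [255,48,-52.3,0,0,0,0.28],
  [255,48,-52.3,0,0,0,0.28],
])

```text
t: 2.0
tcp_pos: [0.4887, 0.0344, 0.231]
tool_rot: [1.0, 0.0, -0.001, 0.0]
force: [-0.4, 0.0, 0.2]
finger_gap: 0.001
```

```bash
python3 - <<'E'
from h import *
np.set_printoptions(precision=4,suppress=True)
s=manip.sense();print(s["t"],s["tcp_pos"],s["tool_rot"],s["q"],s["force"])
b=snap("scene","pics/s1.png");a=snap("top")
cv2.imwrite("pics/c2.png",np.hstack([crop(b,290,80,130,140,3),crop(a,250,150,130,140,3)]))
E
```

```text
2.0 [0.4887 0.0344 0.231 ] [ 1.      0.0001 -0.0007  0.0001] [-0.1581  0.3477  1.7634 -0.0006  1.0319  1.4127] [-0.4241  0.043   0.2091]
```

View pics/c2.png

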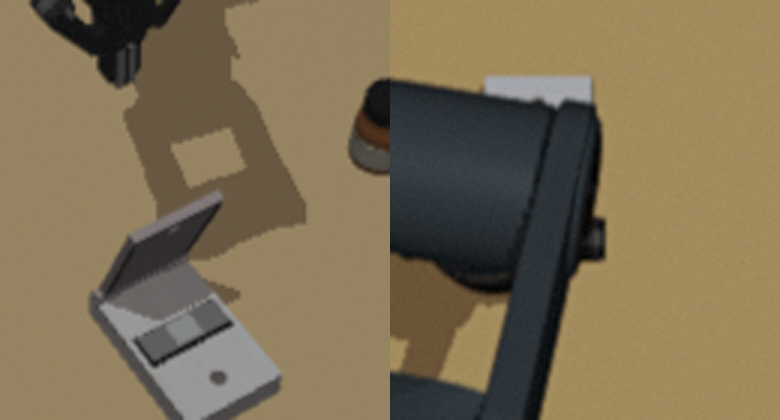

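drive_tool([
  [255,1,-0.1,3.5,0,0,0],
  [255,1.6,-0.1,7,0,0,0],
  [255,2.1,-0.1,10.1,0,0,0],
  [255,3.9,-0.1,10.1,0,0,0],
  [255,5.7,-0.1,10.1,0,0,0],
  [255,6.6,-0.1,10.5,0,0,0],
  [255,7.5,-0.1,10.9,0,0,0],
  [255,8.3,-0.1,11.5,0,0,0],
  [255,9.1,-0.1,12.1,0,0,0],
  [255,9.8,-0.1,12.8,0,0,0],
  [255,10.45,-0.1,13.55,0,0,0],
  [255,11,-0.1,14.4,0,0,0],
  [255,11.5,-0.1,15.3,0,0,0],
  [255,11.85,-0.1,16.2,0,0,0],
])

```text
t: 3.5
tcp_pos: [0.6089, 0.0362, 0.0686]
tool_rot: [1.0, 0.0, 0.001, -0.0]
force: [0.5, -0.7, 1.8]
finger_gap: -0.002
```

```bash
python3 - <<'E'
from h import *
b=snap("scene","pics/s2.png")
cv2.imwrite("pics/c3.png",crop(b,290,80,130,140,4))
E
```

```text
(no output)
```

View pics/c3.png

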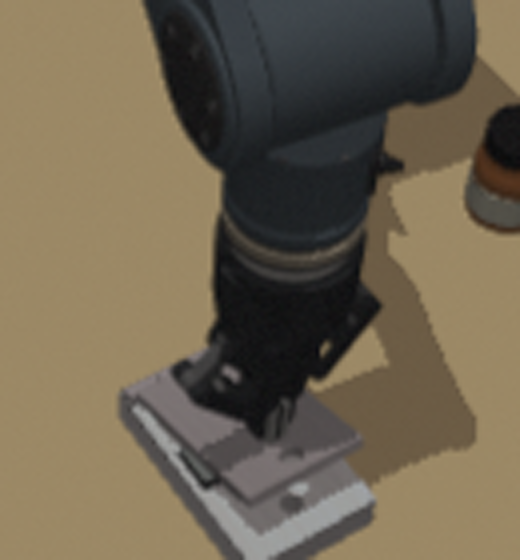

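The lid is now about 0.3 rad from shut, with the finger on it inboard of the hole. I push it the rest of the way and retreat upward.

drive_tool([
  [255,0.3,0,0.9,0,0,0],
  [255,0.45,0,1.7,0,0,0],
  [255,0.5,0,2.4,0,0,0],
  [255,0.6,0,2.7,0,0,0],
  [255,0.6,0,2.7,0,0,0],
  [255,0.6,0,2.7,0,0,0],
])

```text
t: 4.15
tcp_pos: [0.6136, 0.0364, 0.0423]
tool_rot: [1.0, 0.0, -0.0, -0.0]
force: [-1.6, 0.4, 1.7]
finger_gap: 0.002
```

drive_tool([
  [255,0,0,-3,0,0,0],
  [150,0,0,-7,0,0,-0.1],
  [100,0,0,-11,0,0,-0.2],
  [50,0,2,-14,0,0,-0.3],
  [0,-1,5,-15,0,0,-0.4],
  [0,-2,8.5,-15,0,0,-0.5],
  [0,-4,12,-15,0,0,-0.6],
  [0,-6,16,-15,0,0,-0.7],
  [0,-8,20,-15,0,0,-0.8],
  [0,-10,24,-15,0,0,-0.9],
  [0,-12,28,-15,0,0,-1.0],
  [0,-13,32,-15,0,0,-1.1],
  [0,-14,35,-15,0,0,-1.2],
  [0,-14.4,37.4,-15,0,0,-1.3],
  [0,-14.4,37.4,-15,0,0,-1.376],
  [0,-14.4,37.4,-15,0,0,-1.376],
])

```text
t: 5.75
tcp_pos: [0.4698, -0.339, 0.1921]
tool_rot: [0.773, 0.635, -0.0, -0.0]
force: [-0.6, 0.1, 0.3]
finger_gap: 1.002
```

```bash
python3 - <<'E'
from h import *
np.set_printoptions(precision=4,suppress=True)
s=manip.sense();print(s["t"],s["tcp_pos"],s["tool_rot"],s["q"],s["force"])
b=snap("scene","pics/s3.png");a=snap("top","pics/t3.png")
cv2.imwrite("pics/c4.png",np.hstack([crop(b,130,140,120,120,3),crop(b,310,140,100,120,3),crop(a,270,160,40,120,3)]))
E
```

```text
5.75 [ 0.4698 -0.339   0.1921] [ 0.7729  0.6345 -0.     -0.    ] [-0.8178  0.5143  1.5898 -0.0001  1.0375 -0.6218] [-0.5564  0.1333  0.3329]
```

View pics/c4.png

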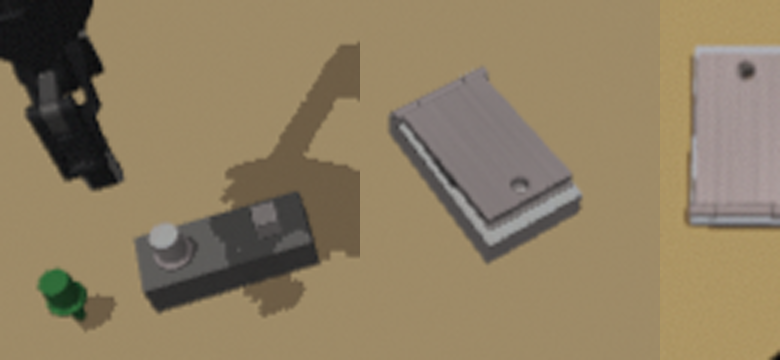

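Lid is down on its pad, slightly ajar, with its hole at scene (362.7,201.3). The pins are undisturbed. I descend on the knob, jaws across the rest's short side.

drive_tool([
  [0,0,0.2,4,0,0,0],
  [0,0,0.2,8,0,0,0],
  [0,0,0.2,11,0,0,0],
  [0,0,0.2,13,0,0,0],
  [0,0,0.2,14.2,0,0,0],
  [0,0,0.2,15,0,0,0],
  [60,0,0.2,15,0,0,0],
  [120,0,0.2,15,0,0,0],
  [160,0,0.2,15,0,0,0],
  [255,0,0.2,15,0,0,0],
  [255,0,0.2,15,0,0,0],
  [255,0,0.2,15,0,0,0],
  [255,0,0.2,15,0,0,0],
  [255,0,0.2,15,0,0,0],
], force=60)

```text
t: 7.25
tcp_pos: [0.4728, -0.3389, 0.0435]
tool_rot: [0.772, 0.635, 0.0, 0.001]
force: [0.5, 0.5, 5.7]
finger_gap: 0.245
```

```bash
python3 - <<'E'
from h import *
np.set_printoptions(precision=4,suppress=True)
s=manip.sense();print(s["tcp_pos"],s["force"],s["finger_gap"])
print(onz("scene",(362.67,201.33),.048),onz("top",(298.5,183),.048))
E
```

```text
[ 0.4728 -0.3389  0.0435] [0.4941 0.4602 5.6541] 0.2447324242178248
[0.6395 0.0352 0.048 ] [0.6375 0.0351 0.048 ]
```

Gripped: opening stops at 0.245, and the fingertips are on the collar, so the tip is 39.5 mm below the TCP. I lift and check.

drive_tool([
  [255,0,0.2,-1,0,0,0],
  [255,0,0.2,-3,0,0,0],
  [255,0,0,-5,0,0,0],
  [255,0,0,-8,0,0,0],
  [255,0,0,-10,0,0,0],
  [255,0,0,-10,0,0,0],
  [255,0,0,-10,0,0,0],
])

```text
t: 7.95
tcp_pos: [0.4721, -0.3382, 0.1424]
tool_rot: [0.772, 0.635, 0.0, 0.0]
force: [-0.1, 0.3, -1.1]
finger_gap: 0.246
```

```bash
python3 - <<'E'
from h import *
np.set_printoptions(precision=4,suppress=True)
s=manip.sense();print(s["tcp_pos"],s["tool_rot"],s["force"],s["finger_gap"],s["q"])
b=snap("scene","pics/s4.png");p=s["tcp_pos"];print(proj("scene",p),proj("scene",p-[0,0,.0395]))
cv2.imwrite("pics/c5.png",crop(b,150,120,100,120,5))
E
```

```text
[ 0.4721 -0.3382  0.1424] [0.7723 0.6353 0.     0.0002] [-0.0792  0.2532 -1.1147] 0.24579391706764542 [-0.8139  0.584   1.6276  0.      0.9297 -0.6199]
[173.5433 199.3967] [179.3731 209.1274]
```

View pics/c5.png

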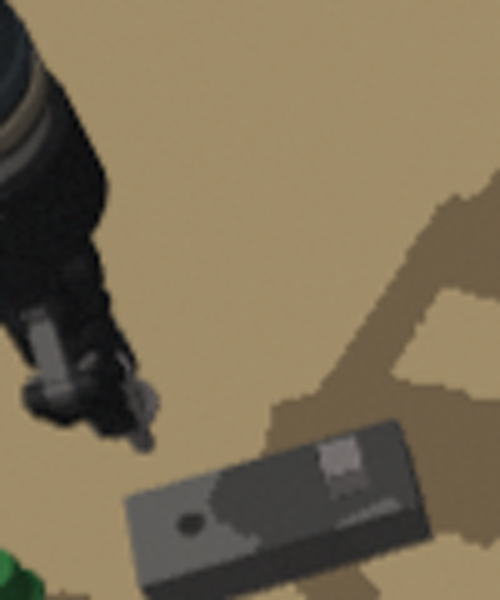

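The pin hangs upright with its tip at scene (179,210), against a prediction of (179.4,209.1). The emptied rest hole is at (188.3,224.7), so I can use the same-camera displacement.

```bash
python3 - <<'E'
from h import *
np.set_printoptions(precision=4,suppress=True)
b=cv2.imread("pics/s4.png");a=cv2.imread("pics/s3.png");z=cv2.imread("pics/scene0.png")
def dark(im,x,y,r=6):
    g=cv2.GaussianBlur(cv2.cvtColor(im,cv2.COLOR_BGR2GRAY),(3,3),0).astype(float)[y-r:y+r+1,x-r:x+r+1]
    w=np.clip(np.median(g)-8-g,0,None);v,u=np.mgrid[y-r:y+r+1,x-r:x+r+1];return (w*u).sum()/w.sum(),(w*v).sum()/w.sum()
for n,im,x,y,h in(("rest",b,188,225,.036),("lid",a,363,201,.048),("base",z,362,205,.03)):
    p=dark(im,x,y,4);print(n,np.array(p),onz("scene",p,h))
E
```

```text
rest [187.7893 224.3051] [ 0.4723 -0.3395  0.036 ]
lid [363.196 200.495] [0.6383 0.0376 0.048 ]
base [362.3141 205.3885] [0.6401 0.0356 0.03  ]
```

drive_tool([
  [255,3,0.7,0,0,0,0],
  [255,7,1.6,0,0,0,0],
  [255,11,2.5,0,0,0,0],
  [255,15,3.5,0,0,0,0],
  [255,19,4.4,0,0,0,0],
  [255,23,5.3,0,0,0,0],
  [255,27,6.3,0,0,0,0],
  [255,31,7.2,0,0,0,0],
  [255,35,8.1,0,0,0,0],
  [255,38,8.8,0,0,0,0],
  [255,39.9,9.25,0,0,0,0],
  [255,39.9,9.25,2,0,0,0],
  [255,39.9,9.25,4,0,0,0],
  [255,39.9,9.25,4.5,0,0,0],
  [255,39.9,9.25,4.5,0,0,0],
])

```text
t: 9.5
tcp_pos: [0.6386, 0.0349, 0.0955]
tool_rot: [0.772, 0.635, -0.001, -0.001]
force: [-0.6, 0.9, -0.1]
finger_gap: 0.249
```

```bash
python3 - <<'E'
from h import *
np.set_printoptions(precision=4,suppress=True)
s=manip.sense();print(s["t"],s["tcp_pos"],s["tool_rot"],s["force"],s["finger_gap"],s["q"])
b=snap("scene","pics/s5.png");p=s["tcp_pos"];print(proj("scene",p-[0,0,.0395]))
cv2.imwrite("pics/c6.png",crop(b,320,150,80,80,7))
E
```

```text
9.5 [0.6386 0.0349 0.0955] [ 0.7725  0.635  -0.0015 -0.0014] [-0.615   0.9305 -0.1139] 0.24877993751229224 [-0.1198  0.7153  1.4973 -0.0002  0.9331  0.0751]
[362.6369 199.2773]
```

View pics/c6.png

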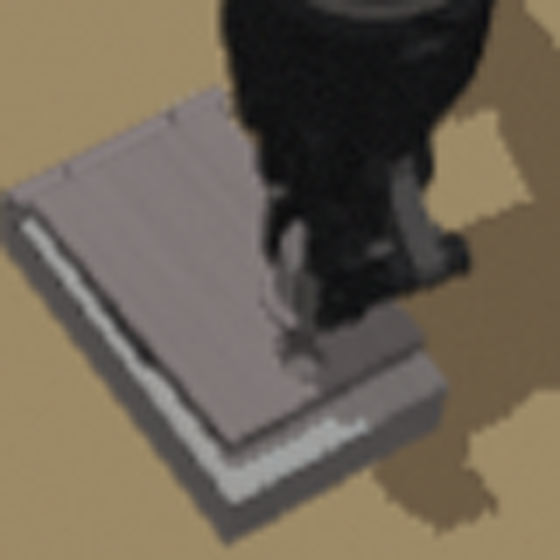

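drive_tool([
  [255,0,0,0.2,0,0,0],
  [255,0,0,0.2,0,0,0],
])

```text
t: 9.75
tcp_pos: [0.6404, 0.0349, 0.096]
tool_rot: [0.772, 0.635, 0.0, 0.0]
force: [-0.2, -0.2, -0.5]
finger_gap: 0.246
```

drive_tool([
  [255,0,0,0,0,0,0],
])

```text
t: 9.85
tcp_pos: [0.6403, 0.0351, 0.0961]
tool_rot: [0.772, 0.635, 0.0, 0.0]
force: [0.5, -0.8, -0.3]
finger_gap: 0.245
```

drive_tool([
  [255,0,0,0,0,0,0],
])

```text
t: 9.95
tcp_pos: [0.6402, 0.0352, 0.0959]
tool_rot: [0.772, 0.635, 0.0, 0.0]
force: [1.1, 0.3, -0.5]
finger_gap: 0.25
```

drive_tool([
  [255,0.05,0,0.3,0,0,0],
  [255,0.05,0,0.6,0,0,0],
  [255,0.05,0,0.9,0,0,0],
  [255,0.05,0,1.2,0,0,0],
  [255,0.05,0,1.5,0,0,0],
  [255,0.05,0,1.5,0,0,0],
])

```text
t: 10.55
tcp_pos: [0.6396, 0.0359, 0.0796]
tool_rot: [0.772, 0.635, -0.0, -0.0]
force: [0.7, 0.1, -0.5]
finger_gap: 0.249
```

drive_tool([
  [255,0,0,0.3,0,0,0],
  [255,0,0,0.6,0,0,0],
  [255,0,0,0.9,0,0,0],
  [255,0,0,1.2,0,0,0],
  [255,0,0,1.5,0,0,0],
  [255,0,0,1.8,0,0,0],
  [255,0,0,1.8,0,0,0],
])

```text
t: 11.25
tcp_pos: [0.6397, 0.0358, 0.0617]
tool_rot: [0.772, 0.635, -0.0, -0.0]
force: [0.7, -0.0, -0.9]
finger_gap: 0.247
```

drive_tool([
  [255,0,0,0.3,0,0,0],
  [255,0,0,0.6,0,0,0],
  [255,0,0,0.9,0,0,0],
  [255,0,0,1.2,0,0,0],
  [255,0,0,1.4,0,0,0],
  [255,0,0,1.5,0,0,0],
  [255,0,0,1.5,0,0,0],
  [255,0,0,1.5,0,0,0],
])

```text
t: 12.05
tcp_pos: [0.6406, 0.036, 0.0482]
tool_rot: [0.772, 0.635, 0.001, 0.0]
force: [-1.2, 0.4, 5.2]
finger_gap: 0.244
```

drive_tool([
  [255,0,0,0.1,0,0,0],
  [255,0,0,0.2,0,0,0],
  [255,0,0,0.2,0,0,0],
  [255,0,0,0.2,0,0,0],
], force=90)

```text
t: 12.45
tcp_pos: [0.6406, 0.0361, 0.047]
tool_rot: [0.772, 0.635, 0.001, 0.0]
force: [-1.7, 2.0, 10.7]
finger_gap: 0.235
```

drive_tool([
  [255,0,0,0.1,0,0,0],
  [255,0,0,0.2,0,0,0],
  [255,0,0,0.2,0,0,0],
  [255,0,0,0.2,0,0,0],
])

```text
t: 12.85
tcp_pos: [0.6407, 0.0361, 0.0469]
tool_rot: [0.772, 0.635, 0.001, 0.001]
force: [-4.1, 1.5, 19.6]
finger_gap: 0.239
```

TCP height stopped changing (0.0470 to 0.0469) while the force rose from 11 to 20 N, which looks like the hard stop. One look to confirm.

drive_tool([
  [255,0,0,0.1,0,0,0],
  [255,0,0,0.1,0,0,0],
  [255,0,0,0.1,0,0,0],
])

```text
t: 13.15
tcp_pos: [0.6407, 0.0361, 0.0468]
tool_rot: [0.772, 0.635, 0.001, 0.001]
force: [-6.3, 2.7, 24.1]
finger_gap: 0.238
```

```bash
python3 - <<'E'
from h import *
b=snap("scene","pics/s6.png")
cv2.imwrite("pics/c7.png",crop(b,320,150,80,80,7))
E
```

```text
(no output)
```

View pics/c7.png

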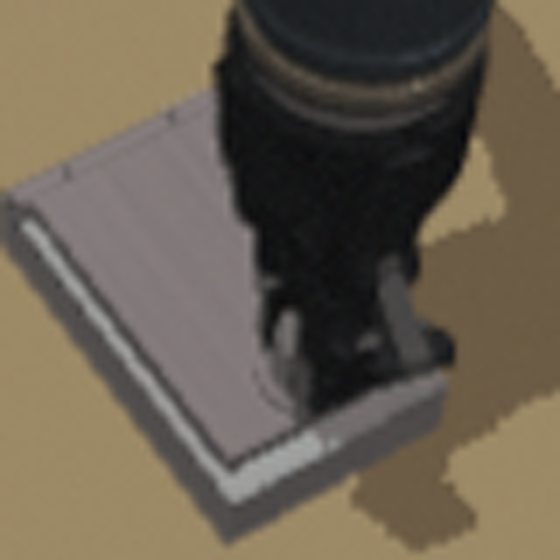

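The lid lies level and shut, with an even strip of base showing along its side. The collar is seated on it under the fingers, pressing at 24 N. I hand the job in while still pressing.

```bash
python3 - <<'E'
from station import manip
s=manip.sense();print(s["tcp_pos"],s["force"]);manip.sign_off()
E
```

```text
[0.64070283 0.0360632  0.04681171] [-6.74855427  0.64381223 23.4888954 ]
the job is handed in; nothing more can be done
```

I swung the lid down with the closed fingers and took the round collared pin from the rest. I pushed it through both holes without feeling any resistance, then pressed until the lid hit its stop. The job was handed in at about 13 s, still gripping and pressing; no verdict was reported.

**Last checks:**
- **Push:** about 23 N down, plus about 7 N sideways. The TCP height stayed at 0.047 m while the push rose from 11 to 24 N. That puts the tip about 7.5 mm above the worktop.
- **Picture:** the last view showed the lid level and the collar seated on it. I judged the lid angle by eye and did not measure it.
- **Position:** the TCP reads within about 1 mm of my estimate of the hole.
- **Bystanders:** the square-headed pin was still in place in the last view that showed it. I did not view the jar or the slide box again at the end, but the arm stayed clear of both.
- **Disagreement:** the two cameras disagreed by about 2 mm in x. I went with the scene camera, which matched the arm's position when it gripped the pin.

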